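# Nudge two medal blanks into their die-plate recesses

### The arm

A 6-joint arm with a two-finger parallel gripper is mounted at the origin on the work surface. World frame = base frame: x ahead of the robot, y to its left, z up, the work surface at z = 0. Lengths are in m, angles in degrees, forces in N, time in s.
With the tool pointing down it reaches from about 0.3 to 0.75 m from the base axis. Payload 8.5 kg.
Tool frame: the origin (TCP) lies at the very end of the fingers, on their centre line; the grasp point (between the pads) lies 19 mm behind it (hold_point_z is the distance from the TCP to the grasp point, in m); z points along the fingers, y is the direction in which the jaws open and shut (so a half turn about z gives the same grasp; the last joint's range is limited). The gripper opens to 85 mm and grips with 20 to 120 N. Pads are 22 mm wide; open, the fingers measure 114 mm over their backs; the gripper's body (76 mm by 85 mm) begins 54 mm behind the grasp point. The pads swing forward as they close: fully open they stand 13 mm farther back than shut.
Start: joints at [52.981, 21.807, 74.336, -0, 83.858, -12.336], TCP at [0.23, 0.5, 0.231] pointing down, gripper open.
Joint ranges: [-178.18, 178.18], [-50.72, 133.34], [12.68, 142.11], [-81.47, 261.47], [9.98, 163.14], [-165.26, 165.26]. Speed limits (degrees/s): [136.94, 136.94, 180, 180, 180, 180].

### API

Orientations are given as a 3x3 rotation matrix whose columns are the frame's x, y, z axes.
In Python, from rig import observe, get_image, close_job, hold_point_z gives the robot as it stands. The module is installed in compiled form; this text tells all that it offers.
- The arm moves only by the tool jog_arm, never from a script. Its arguments are lists of equal length, an entry for each row: "travel": the shift along the world's x, y, z in m, a list of three; "dr": the turn, a rotation vector about the world's x, y, z in rad, a list of three. In form: {"travel": [[x, y, z], ...], "dr": [[rx, ry, rz], ...]}. A call has 1 to 20 rows; each row shifts and turns the commanded pose from where the row before left it; what a row does not reach is not made up. A row lasts 1/12 s, in which the tool goes at most 41.7 mm and 7.16 degrees, less where a joint would pass 70% of its speed; a pose out of reach is approached as far as the arm can. A call with a gripper value outside its range is refused whole. "jaw" is the finger opening in m, from 0 to 0.0854, set as the call begins (left out, the last holds). The fingers move at their own pace and stop on an object; "newtons" is the grip in N (left out, the last holds). Time passes only in rows, so rows that do not move let the fingers close. It gives the time, the measured TCP pose, the force and the opening at its end, in the units of the state.
- observe(): the state, without advancing time (a new reading comes with each control period).
- get_image(name): name is "scene" or "top" or "wrist"; returns a dict with "color" (400x640x3 uint8, red, green, blue), "fovy" (degrees; the focal length in pixels is half the picture's height over the tangent of half this angle, whatever the lens; pixels are square), "cx", "cy" (the principal point, pixels), "k1" (the pictures are not rectified: a ray, as slopes to the right and down, at radius r is drawn at 1 + k1 r^2 times it, then the intrinsics apply), "R" (3x3) and "t" (3): a world point X has camera coordinates R X + t. Camera axes: x right, y down, z forward; pixel columns grow to the right and rows downward; lengths in m; the calibration is good to about 2 mm. A picture is of the moment at which its call begins. There is no depth.
- close_job(): hands the job in, once; it reports no verdict.
The state is a dict: "time_s": time; "q": joint angles; "qvel": joint speeds; "joint_efforts": joint torques, N m; "position": TCP position; "tool_rot": TCP orientation; "ft_force": force on the tool from outside, world axes, zero at the start; "wrist_torque": the same for the moment, N m; "grip_width": finger opening in m.
Only numpy, scipy, OpenCV 4.12 (cv2) and the standard library are available. Lean on these libraries where they do the work, as an engineer would, in place of code of your own. Each camera call takes 0.05 s, during which the arm holds its last target.

### The job

Load the goldsmith's die plate for stamping: slide the two loose brass blanks across the face of the steel plate, each until it drops into the round recess of its own size and lies flat in it, flush with the plate. Only push the blanks along with the fingertips, never lift them off the plate, and leave the brush, punch, jar and collar around the plate where they are.

Things in the scene. Friction and masses are not known exactly. Their poses are not given: they have to be found in the camera images.
- plate: Dark steel die plate, 180 x 180 x 24 mm, screwed to the bench so that it cannot move, at any yaw. Origin at the centre of its underside, z up; its flat top face is 24 mm above the bench. In its own frame the big recess is centred at (+40, +42) mm and the small recess at (+40, -45) mm; the blanks start on the other half (x below 0). Flush screw heads at the four corners.
- plate_hole0 (a point): Centre of the mouth of the big recess, level with the plate's top face: round, 48 mm across, 6 mm deep, flat bright machined floor, 1 mm chamfered edge.
- plate_hole1 (a point): Centre of the mouth of the small recess, level with the plate's top face: round, 36 mm across, 6 mm deep, flat bright machined floor, 1 mm chamfered edge.
- big_blank: Big loose plain brass disc, 44 mm in diameter, 6 mm thick, about 77 g, lying flat on the plate. Origin at the centre of its underside, z up. It belongs in the big recess, where it is flush and has 2 mm of play all round; it drops in only once it is within about 2 mm of the recess's centre.
- small_blank: Small loose plain brass disc, 32 mm in diameter, 6 mm thick, about 41 g, lying flat on the plate. Origin at the centre of its underside, z up. It belongs in the small recess, where it is flush and has 2 mm of play all round; it would also drop, wrongly, into the big recess, and cannot be got out again by pushing.
- brush: Bystander: wooden bench brush lying bristles down, 150 x 42 x 38 mm, long along its x, on the bench beside the plate. Origin at the centre of its underside.
- punch: Bystander: steel punch standing upright on the bench beside the plate, 24 mm in diameter, 60 mm tall. Origin at the centre of its underside.
- jar: Bystander: small amber glass jar with a white cap, 48 mm in diameter, 55 mm tall, standing beside the plate. Origin at the centre of its underside.
- collar: Bystander: steel ring lying flat beside the plate, 32 mm outside, 22 mm inside, 14 mm tall. Origin at the centre of its underside.
Not all that is in view belongs to the job. What is shaped like the big_blank but turquoise or white is not meant. What is shaped like the small_blank but blue is not meant.

How it is judged (in metres and radians):
At the end, for the whole second after the job is handed in: Each blank lies at rest in the recess of its own size: centre within 4.5 mm of the recess's centre (the play is 2 mm), underside 4.5 to 8.5 mm below the plate's face (6 mm is flush), tilted less than 0.06 rad (horizontal distance between big_blank and plate_hole0 below 0.0045 m and z of big_blank in the frame of plate_hole0 between -0.0085 and -0.0045 m and angle between each of big_blank, small_blank's own z axis and vertical below 0.06 rad and linear speed of each of big_blank, small_blank below 0.01 m/s and horizontal distance between small_blank and plate_hole1 below 0.0045 m and z of small_blank in the frame of plate_hole1 between -0.0085 and -0.0045 m); the robot touches nothing.
It fails at once if a blank was lifted off the plate (underside more than 8 mm above its face) (height (world z) of any of big_blank, small_blank above 0.032 m).
It fails at once if a bystander (brush, punch, jar, collar) was moved more than 20 mm or tipped more than 0.5 rad (distance of any of brush, punch, jar, collar from where it was at the start of the episode above 0.02 m or angle between any of brush, punch, jar, collar's own z axis and vertical above 0.5 rad).
It also fails if it takes over 58 s, if anything falls off the work surface, if the arm or the gripper's body presses on something with over 40 N, if the wrist force passes 120 N, or if a joint passes its speed limit or range.

## Working session

There is one attempt and no reset: what is moved stays moved. The work goes in short steps, Python scripts to look and compute and a tool call to move; the robot and the scene stay as the last step left them, time stands still between calls to the robot, and variables do not carry over. Pictures are saved under pics/ and viewed, and the job is handed in when it is done.

Besides the shell and the picture viewer there is one more tool, called after "Request:" as name(argument=value, ...) on one line, values as JSON. jog_arm: Moves the arm, as the interface text tells. Its arguments: {"type":"object","properties":{"travel":{"type":"array"},"dr":{"type":"array"},"jaw":{"type":"number"},"newtons":{"type":"number"}},"required":["travel","dr"]}

```bash
mkdir -p pics; cat > h.py <<'E'
import numpy as np,cv2
from rig import *
def grab(n,f):
    im=get_image(n); cv2.imwrite('pics/'+f+'.png',im['color'][:,:,::-1]); np.save('pics/'+f+'.npy',im,allow_pickle=True); return im
def K(im):
    f=im['color'].shape[0]/2/np.tan(np.radians(im['fovy']/2)); return f
def pix2w(im,u,v,z):
    f=K(im); d=np.array([(u-im['cx'])/f,(v-im['cy'])/f]); s=d.copy()
    for _ in range(30): s=d/(1+im['k1']*(s@s))
    R=np.array(im['R']);t=np.array(im['t']); c=-R.T@t; r=R.T@np.array([s[0],s[1],1]); return c+r*(z-c[2])/r[2]
def w2pix(im,X):
    f=K(im);R=np.array(im['R']);p=R@np.array(X)+np.array(im['t']);s=p[:2]/p[2];s=s*(1+im['k1']*(s@s));return s*f+[im['cx'],im['cy']]
E
python3 - <<'E'
from h import *
for n in ['scene','top','wrist']:
    im=grab(n,n+'0'); print(n,im['fovy'],im['k1'],-np.array(im['R']).T@im['t'])
print(observe(),hold_point_z)
E
```

```text
scene 44.67044056747174 -0.011240329100633602 [ 1.35686375 -0.1625537   0.75776523]
top 53.43982002855191 0.008854832849550891 [ 0.41798408 -0.03543685  0.78948889]
wrist 62.4210365582584 -0.04443309351339418 [0.15922135 0.5324624  0.37342557]
{'time_s': 0.15, 'q': array([ 5.29824499e+01,  2.18327862e+01,  7.43720791e+01,  5.40962713e-04,
        8.38587718e+01, -1.23338986e+01]), 'qvel': array([ 0.08981215, -0.05781036, -0.12113403,  0.00579608, -0.00295057,
        0.08134716]), 'joint_efforts': array([ 1.96630979e-03, -4.48629713e+01, -2.31345946e+01, -1.57467925e-04,
        3.81230653e-03,  1.93119922e-05]), 'position': array([0.22953021, 0.49957025, 0.23086328]), 'tool_rot': array([[-9.08626866e-01,  4.17608383e-01, -6.76188949e-04],
       [ 4.17608858e-01,  9.08626472e-01, -8.81169264e-04],
       [ 2.46419507e-04, -1.08303656e-03, -9.99999383e-01]]), 'ft_force': array([ 0.15391211, -0.03649288, -0.20387033]), 'wrist_torque': array([ 0.00265864, -0.0021869 ,  0.02859557]), 'grip_width': 0.08495279570464633} 0.0187
```

View pics/top0.png

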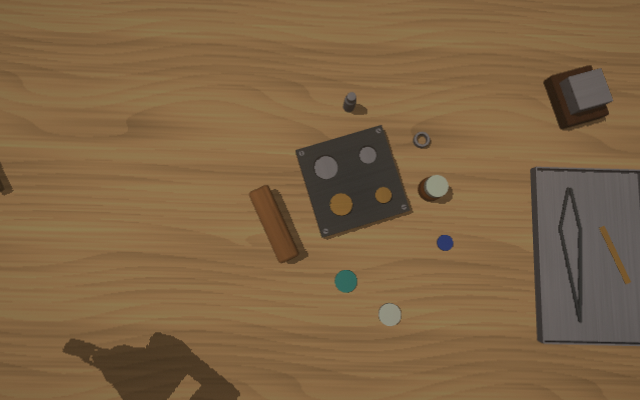

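View pics/scene0.png

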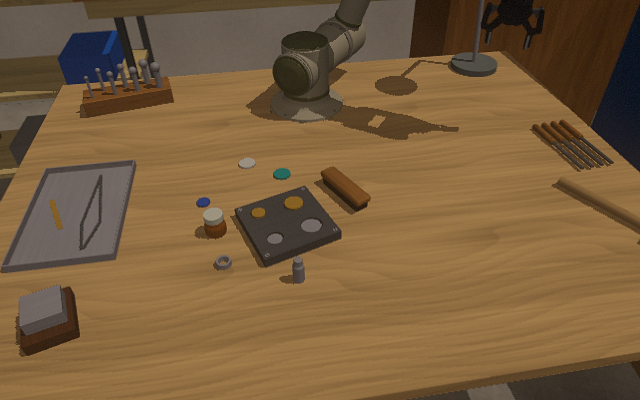

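The top view shows the plate around (353,181), with recesses at (326,167) big and (368,155) small. The big blank is at (341,204) and the small one at (383,195). Next I'll measure them precisely.

```bash
cat > m.py <<'E'
from h import *
def ell(im,mask):
    cs,_=cv2.findContours(mask.astype(np.uint8),cv2.RETR_EXTERNAL,cv2.CHAIN_APPROX_NONE)
    return [c for c in cs if cv2.contourArea(c)>60]
def fitc(im,c,z):
    P=np.array([pix2w(im,u,v,z)[:2] for u,v in c[:,0,:]])
    A=np.c_[2*P,np.ones(len(P))];s=np.linalg.lstsq(A,(P**2).sum(1),rcond=None)[0]
    return s[:2],np.sqrt(s[2]+s[:2]@s[:2])
def blanks(im):
    h=cv2.cvtColor(im['color'],cv2.COLOR_RGB2HSV); return h
E
python3 - <<'E'
from m import *
im=np.load('pics/top0.npy',allow_pickle=True).item()
c=im['color'];hsv=cv2.cvtColor(c,cv2.COLOR_RGB2HSV)
for p in [(341,204),(383,195),(326,167),(368,155),(353,181)]: print(p,hsv[p[1],p[0]],pix2w(im,*p,0.03))
roi=np.zeros(c.shape[:2],np.uint8); 
pl=np.array([[298,152],[380,128],[409,208],[326,236]]);cv2.fillPoly(roi,[pl],1)
b=(roi>0)&(hsv[...,1]>130)&(hsv[...,2]>90)
for k in ell(im,b): print('blank',fitc(im,k,.030),cv2.contourArea(k))
b=(roi>0)&(hsv[...,1]<80)&(hsv[...,2]>90)
for k in ell(im,b): print('hole',fitc(im,k,.024),fitc(im,k,.018))
x=cv2.resize(c[110:260,230:470],None,fx=3.3,fy=3.3,interpolation=cv2.INTER_CUBIC);cv2.imwrite('pics/crop0.png',x[:,:,::-1])
for p in [(302,153),(379,130),(404,207),(325,231),(350,104),(422,140),(436,186),(262,188),(287,260)]: print(p,pix2w(im,*p,0.024)[:2])
E
```

```text
(341, 204) [ 17 160 129] [ 0.50370404 -0.0992966   0.03      ]
(383, 195) [ 17 158 123] [ 0.52343332 -0.18050879  0.03      ]
(326, 167) [  9  24 106] [ 0.57535896 -0.06882753  0.03      ]
(368, 155) [  9  25 104] [ 0.60167751 -0.15062854  0.03      ]
(353, 181) [15 36 56] [ 0.54925855 -0.12187492  0.03      ]
blank (array([ 0.50383808, -0.09873902]), np.float64(0.02055857096952807)) 354.0
blank (array([ 0.52428464, -0.18051531]), np.float64(0.014829193209378606)) 180.0
hole (array([ 0.57640344, -0.06821289]), np.float64(0.02133731323814098)) (array([ 0.57764516, -0.0684698 ]), np.float64(0.021504557833808766))
hole (array([ 0.60390544, -0.15030238]), np.float64(0.015163249528115375)) (array([ 0.60536271, -0.15120271]), np.float64(0.01528210102119127))
(302, 153) [ 0.60319781 -0.02127807]
(379, 130) [ 0.65457506 -0.173032  ]
(404, 207) [ 0.50179884 -0.2228522 ]
(325, 231) [ 0.45127679 -0.06983713]
(350, 104) [ 0.70622157 -0.11441391]
(422, 140) [ 0.63682569 -0.25904973]
(436, 186) [ 0.54497036 -0.28611603]
(262, 188) [0.53149422 0.0542689 ]
(287, 260) [0.3944142  0.00133373]
```

View pics/crop0.png

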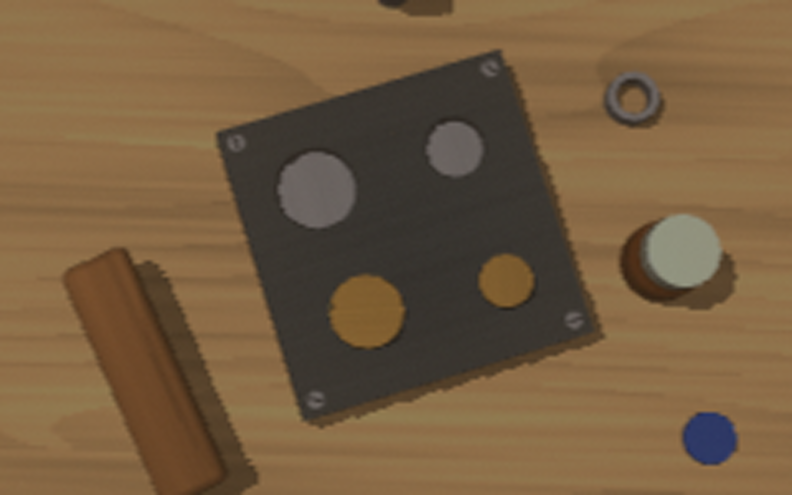

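Request:
jog_arm(travel=[[0.017,-0.035,0],[0.017,-0.035,0],[0.017,-0.035,0],[0.017,-0.035,0],[0.017,-0.035,0],[0.017,-0.035,0],[0.017,-0.035,0],[0.017,-0.035,0],[0.017,-0.035,0],[0.017,-0.035,0],[0.017,-0.035,0],[0.017,-0.035,0],[0.017,-0.035,0],[0.017,-0.035,0],[0.017,-0.035,0],[0.017,-0.035,0],[0.017,-0.035,0],[0.017,-0.035,0],[0,0,0],[0,0,0]], dr=[[0,0,-0.042],[0,0,-0.042],[0,0,-0.042],[0,0,-0.042],[0,0,-0.042],[0,0,-0.042],[0,0,-0.042],[0,0,-0.042],[0,0,-0.042],[0,0,-0.042],[0,0,-0.042],[0,0,-0.042],[0,0,-0.042],[0,0,-0.042],[0,0,-0.042],[0,0,-0.042],[0,0,-0.042],[0,0,-0.042],[0,0,0],[0,0,0]], jaw=0.06)

```text
time_s: 1.82
position: [0.5358, -0.1317, 0.2304]
tool_rot: [[-0.372, 0.928, -0.001], [0.928, 0.372, 0.001], [0.001, -0.001, -1.0]]
ft_force: [-0.4, 0.0, 0.2]
grip_width: 0.0599
```

```bash
python3 - <<'E'
from h import *
grab('wrist','w1');grab('top','t1');o=observe();print(o['position'],o['tool_rot'],o['grip_width'],o['q'],o['ft_force'])
E
```

```text
[ 0.53525897 -0.12961205  0.2310657 ] [[-3.75176429e-01  9.26953037e-01 -8.44873582e-04]
 [ 9.26952964e-01  3.75176994e-01  6.52215427e-04]
 [ 9.21550202e-04 -5.38462217e-04 -9.99999430e-01]] 0.0598711472621243 [-2.59369844e+01  2.19176540e+01  7.42025797e+01  1.25024065e-02
  8.39396430e+01 -4.79735525e+01] [-0.51811521  1.1135833   0.40690629]
```

View pics/w1.png

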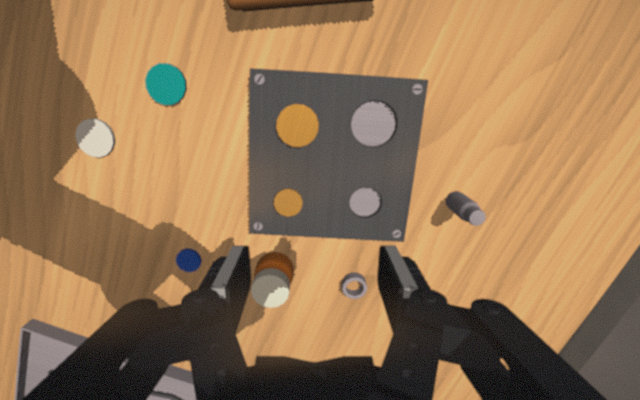

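The wrist view shows the blanks at (297,125) big and (288,203) small. The recesses are at (373,123) and (364,202), and the fingertips are at about (235,255) and (395,255).

```bash
cat >> m.py <<'E'
def meas(im,pl,dbg=None,hole=True):
    c=im['color'];hsv=cv2.cvtColor(c,cv2.COLOR_RGB2HSV)
    roi=np.zeros(c.shape[:2],np.uint8); cv2.fillPoly(roi,[np.array(pl)],1)
    b=(roi>0)&(hsv[...,1]>120)&(hsv[...,2]>90)
    for k in ell(im,b): print('blank@.030',*fitc(im,k,.030),cv2.contourArea(k),k[:,0].mean(0))
    b=(roi>0)&(hsv[...,1]<90)&(hsv[...,2]>110)
    for k in ell(im,b): print('hole@.024',*fitc(im,k,.024),'@.018',*fitc(im,k,.018),k[:,0].mean(0))
E
python3 - <<'E'
from m import *
im=np.load('pics/w1.npy',allow_pickle=True).item()
meas(im,[(255,90),(408,95),(395,225),(255,220)])
S=np.array([pix2w(im,*p,.024)[:2] for p in [(259,79),(417,89),(397,234),(258,226)]]);print(S,S.mean(0))
print(np.degrees(np.arctan2(*(S[1]-S[0])[::-1])),np.degrees(np.arctan2(*(S[2]-S[3])[::-1])))
im=np.load('pics/t1.npy',allow_pickle=True).item()
x=cv2.resize(im['color'][100:280,230:470],None,fx=3.3,fy=3.3);cv2.imwrite('pics/t1c.png',x[:,:,::-1])
im=np.load('pics/w1.npy',allow_pickle=True).item()
o=observe();T=np.array(o['position']);R=np.array(o['tool_rot'])
for y in(-.03,0,.03):print(w2pix(im,T+R@[0,y,0]),w2pix(im,T+R@[0,y,-.006]))
E
```

```text
blank@.030 [ 0.524668   -0.17979912] 0.015646504551393502 600.5 [287.6835443  202.20253165]
blank@.030 [ 0.50431846 -0.09827078] 0.02155017874510036 1405.0 [296.95833333 125.05      ]
hole@.024 [ 0.60403164 -0.14935029] 0.016666814785867835 @.018 [ 0.60569589 -0.15089507] 0.0169532799535882 [364.27380952 201.21428571]
hole@.024 [ 0.57672959 -0.06801027] 0.02271406020749506 @.018 [ 0.57792458 -0.068157  ] 0.023104463961939617 [372.56692913 123.34645669]
[[ 0.45225577 -0.06991331]
 [ 0.60419921 -0.0190511 ]
 [ 0.65599185 -0.17120987]
 [ 0.5034421  -0.22144912]] [ 0.55397223 -0.12040585]
18.50768125967904 18.228280053225912
[251.10751804 254.89046959] [248.79933224 261.06301887]
[313.51414868 254.77106401] [313.51761822 260.95375559]
[375.92137282 254.45701821] [378.2366623  260.61359916]
```

```bash
python3 -c "
import cv2
a=cv2.imread('pics/w1.png');cv2.imwrite('pics/w1c.png',cv2.resize(a[50:290,200:450],None,fx=2.4,fy=2.4,interpolation=2))"
```

```text
(no output)
```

View pics/w1c.png

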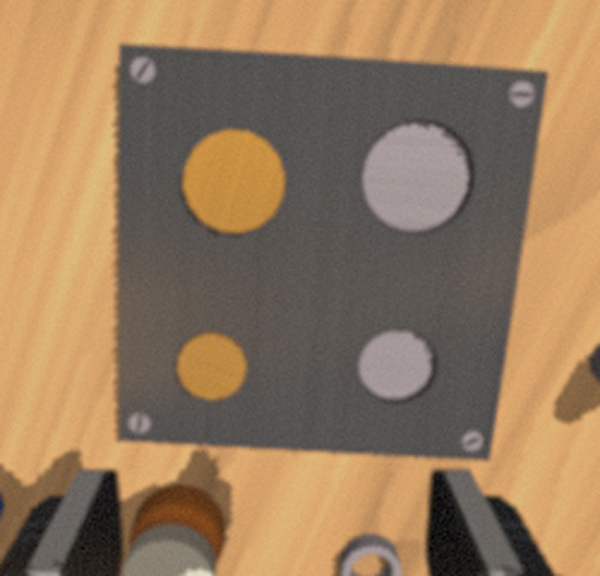

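Request:
jog_arm(travel=[[-0.0078,0.008,-0.034],[-0.0078,0.008,-0.034],[-0.0078,0.008,-0.034],[-0.0078,0.008,-0.034],[0,0,-0.03],[0,0,-0.02],[0,0,-0.006],[0,0,0],[0,0,0],[0,0,0]], dr=[[0,0,0.005],[0,0,0],[0,0,0],[0,0,0],[0,0,0],[0,0,0],[0,0,0],[0,0,0],[0,0,0],[0,0,0]], jaw=0.056)

```text
time_s: 2.75
position: [0.5052, -0.0983, 0.0409]
tool_rot: [[-0.38, 0.925, 0.003], [0.925, 0.38, -0.001], [-0.002, 0.002, -1.0]]
ft_force: [-0.4, -0.4, -0.6]
grip_width: 0.056
```

```bash
python3 - <<'E'
from h import *
im=grab('wrist','w2');grab('scene','s2');o=observe();print(o['position'],o['grip_width'],o['ft_force'])
a=get_image('scene')['color'][150:280,190:390];cv2.imwrite('pics/s2c.png',cv2.resize(a,None,fx=4,fy=4,interpolation=2)[:,:,::-1])
E
```

```text
[ 0.50510006 -0.09839327  0.04063942] 0.05580758991623458 [-0.34104992 -0.19783085  0.34707733]
```

View pics/w2.png

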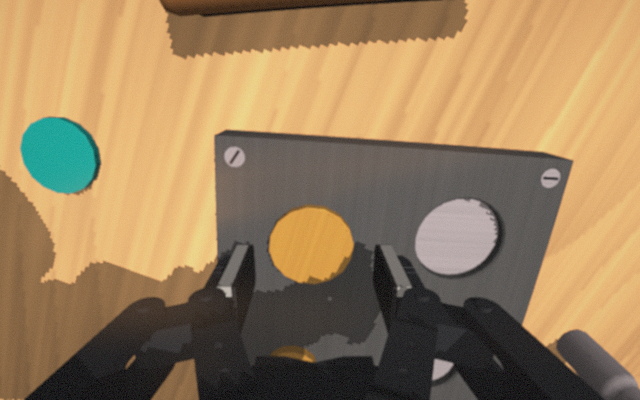

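View pics/s2c.png

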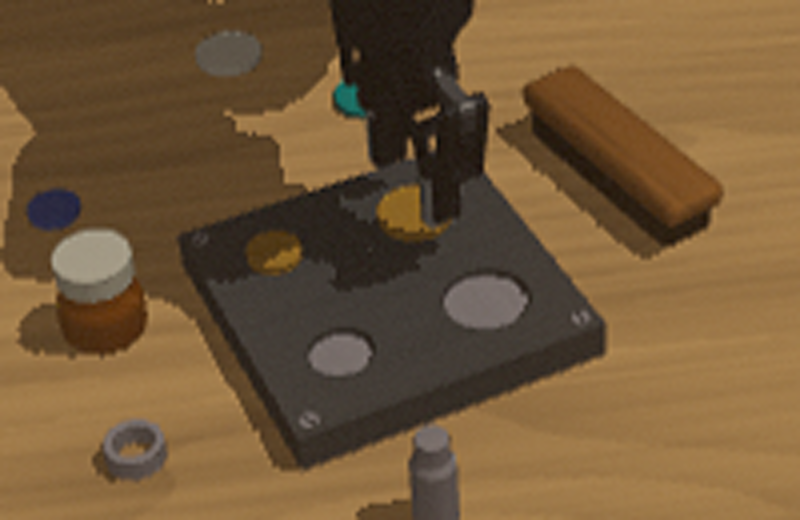

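The big blank at (312,245) lies between the fingers, which are still above it. I'll go down in small steps and watch the force.

Request:
jog_arm(travel=[[0,0,-0.005],[0,0,-0.003],[0,0,-0.001],[0,0,0],[0,0,0]], dr=[[0,0,0],[0,0,0],[0,0,0],[0,0,0],[0,0,0]])

```text
time_s: 3.32
position: [0.5044, -0.0983, 0.0302]
tool_rot: [[-0.379, 0.925, -0.0], [0.925, 0.379, 0.0], [0.0, -0.0, -1.0]]
ft_force: [-0.2, -0.0, -0.5]
grip_width: 0.0559
```

```bash
python3 - <<'E'
from h import *
im=grab('wrist','w3');o=observe();print(o['position'],o['grip_width'],o['ft_force'])
a=im['color'][180:360,200:520];cv2.imwrite('pics/w3c.png',cv2.resize(a,None,fx=2.4,fy=2.4,interpolation=2)[:,:,::-1])
E
```

```text
[ 0.50446058 -0.0983108   0.03028528] 0.05613348180447067 [-0.05765921  0.33356772  0.68260271]
```

View pics/w3c.png

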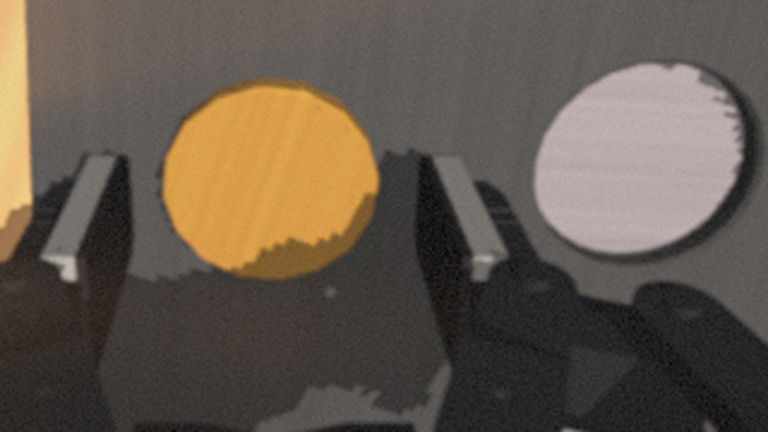

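Still no contact at z 0.030, and the blank is centred between the pads.

Request:
jog_arm(travel=[[0,0,-0.002],[0,0,-0.001],[0,0,0],[0,0,0]], dr=[[0,0,0],[0,0,0],[0,0,0],[0,0,0]])

```text
time_s: 3.7
position: [0.5044, -0.0983, 0.0272]
tool_rot: [[-0.379, 0.925, -0.0], [0.925, 0.379, 0.0], [0.0, -0.0, -1.0]]
ft_force: [0.3, -0.1, -0.1]
grip_width: 0.0556
```

Request:
jog_arm(travel=[[0,0,-0.002],[0,0,0],[0,0,0]], dr=[[0,0,0],[0,0,0],[0,0,0]])

```text
time_s: 3.95
position: [0.5044, -0.0982, 0.0252]
tool_rot: [[-0.379, 0.925, -0.0], [0.925, 0.379, 0.0], [0.0, -0.0, -1.0]]
ft_force: [0.8, -0.4, 0.3]
grip_width: 0.0564
```

Request:
jog_arm(travel=[[0,0,-0.002],[0,0,0],[0,0,0]], dr=[[0,0,0],[0,0,0],[0,0,0]])

```text
time_s: 4.2
position: [0.5044, -0.0982, 0.0232]
tool_rot: [[-0.379, 0.925, -0.0], [0.925, 0.379, 0.0], [0.0, -0.0, -1.0]]
ft_force: [1.0, 0.2, 0.3]
grip_width: 0.0561
```

Request:
jog_arm(travel=[[0,0,-0.0015],[0,0,0],[0,0,0]], dr=[[0,0,0],[0,0,0],[0,0,0]])

```text
time_s: 4.45
position: [0.5044, -0.0983, 0.0217]
tool_rot: [[-0.379, 0.925, -0.0], [0.925, 0.379, 0.0], [0.0, -0.0, -1.0]]
ft_force: [-0.0, 0.2, 0.4]
grip_width: 0.0563
```

Request:
jog_arm(travel=[[0,0,-0.0015],[0,0,0],[0,0,0]], dr=[[0,0,0],[0,0,0],[0,0,0]])

```text
time_s: 4.7
position: [0.5044, -0.0982, 0.0202]
tool_rot: [[-0.379, 0.925, -0.0], [0.925, 0.379, 0.0], [0.0, -0.0, -1.0]]
ft_force: [0.3, -0.4, 0.1]
grip_width: 0.0557
```

```bash
python3 - <<'E'
from h import *
im=grab('wrist','w4');o=observe();print(o['position'],o['grip_width'],o['ft_force'])
a=im['color'][180:360,200:520];cv2.imwrite('pics/w4c.png',cv2.resize(a,None,fx=2.4,fy=2.4,interpolation=2)[:,:,::-1])
E
```

```text
[ 0.50444395 -0.09824714  0.02029455] 0.05589348032478067 [-1.24643076  0.32729679  0.52768936]
```

View pics/w4c.png

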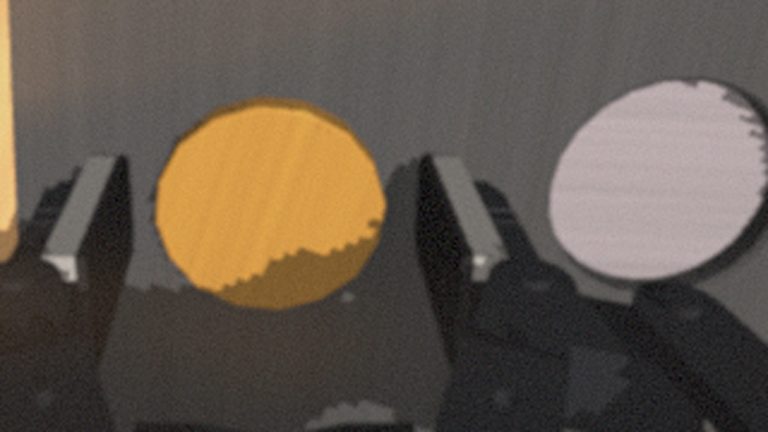

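Request:
jog_arm(travel=[[0,0,-0.0015],[0,0,0],[0,0,0]], dr=[[0,0,0],[0,0,0],[0,0,0]])

```text
time_s: 5.0
position: [0.5046, -0.0983, 0.0198]
tool_rot: [[-0.379, 0.925, 0.001], [0.925, 0.379, -0.0], [-0.001, 0.001, -1.0]]
ft_force: [-2.9, 0.4, 12.3]
grip_width: 0.0559
```

Request:
jog_arm(travel=[[0,0,-0.001],[0,0,0],[0,0,0]], dr=[[0,0,0],[0,0,0],[0,0,0]])

```text
time_s: 5.25
position: [0.5046, -0.0983, 0.0197]
tool_rot: [[-0.379, 0.925, 0.001], [0.925, 0.379, -0.001], [-0.001, 0.001, -1.0]]
ft_force: [-5.4, 2.5, 23.5]
grip_width: 0.056
```

Contact with the plate is at a TCP z of about 0.0198 with this opening. I'll back off to about 1.7 mm clearance, then push the big blank to some 15 mm short of its recess.

Request:
jog_arm(travel=[[0,0,0.0038],[0,0,0],[0.0046,0.0019,0],[0.0046,0.0019,0],[0.0046,0.0019,0],[0.0046,0.0019,0],[0.0046,0.0019,0],[0.0046,0.0019,0],[0.0046,0.0019,0],[0.0046,0.0019,0],[0.0046,0.0019,0],[0.0046,0.0019,0],[0.0046,0.0019,0],[0.0046,0.0019,0],[0.0046,0.0019,0],[0.0046,0.0019,0],[0,0,0],[0,0,0]], dr=[[0,0,0],[0,0,0],[0,0,0],[0,0,0],[0,0,0],[0,0,0],[0,0,0],[0,0,0],[0,0,0],[0,0,0],[0,0,0],[0,0,0],[0,0,0],[0,0,0],[0,0,0],[0,0,0],[0,0,0],[0,0,0]])

```text
time_s: 6.75
position: [0.569, -0.0716, 0.0216]
tool_rot: [[-0.38, 0.925, 0.0], [0.925, 0.38, -0.0], [-0.0, 0.0, -1.0]]
ft_force: [-0.3, 0.3, 0.8]
grip_width: 0.0559
```

```bash
python3 - <<'E'
from h import *
im=grab('wrist','w5');o=observe();print(o['position'],o['grip_width'],o['ft_force'])
grab('top','t5')
a=im['color'][150:360,200:520];cv2.imwrite('pics/w5c.png',cv2.resize(a,None,fx=2.4,fy=2.4,interpolation=2)[:,:,::-1])
E
```

```text
[ 0.5688186  -0.07160413  0.0215863 ] 0.055892030040919714 [-0.32885358  0.70937921  0.2130786 ]
```

View pics/w5c.png

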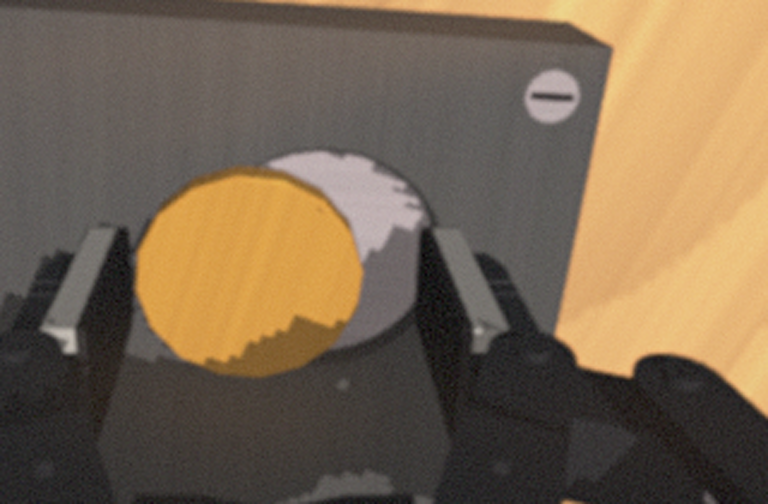

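```bash
cat >> m.py <<'E'
def brass(im,x0,x1,y0,y1,z=.030):
    c=im['color'];hsv=cv2.cvtColor(c,cv2.COLOR_RGB2HSV);m=((hsv[...,1]>150)&(hsv[...,2]>60)&(hsv[...,0]<24))
    r=np.zeros(m.shape,bool);r[y0:y1,x0:x1]=1
    k=max(ell(im,m&r),key=cv2.contourArea)
    for zz in (z,):
        print('brass',*fitc(im,k,zz),cv2.contourArea(k),cv2.boundingRect(k))
    return k
E
python3 - <<'E'
from m import *
im=np.load('pics/w5.npy',allow_pickle=True).item()
k=brass(im,250,355,210,310)
# draw predicted outline of hole0 rim
a=im['color'].copy()
a=cv2.resize(a,None,fx=2,fy=2,interpolation=2)
for h,col in [((.578,-.068),(255,0,0)),]:
  for z,r,cl in((.024,.024,(255,0,0)),(.018,.024,(0,255,0))):
    P=np.array([w2pix(im,[h[0]+r*np.cos(t),h[1]+r*np.sin(t),z]) for t in np.linspace(0,6.28,100)])*2
    cv2.polylines(a,[P.astype(int)],True,cl,1)
cv2.imwrite('pics/w5o.png',a[300:720,400:1040,::-1])
im=np.load('pics/t5.npy',allow_pickle=True).item();cv2.imwrite('pics/t5c.png',cv2.resize(im['color'][100:260,260:460],None,fx=4,fy=4)[:,:,::-1])
E
```

```text
brass [ 0.56444397 -0.07240138] 0.02152426321308769 6100.5 (256, 220, 95, 87)
```

View pics/w5o.png

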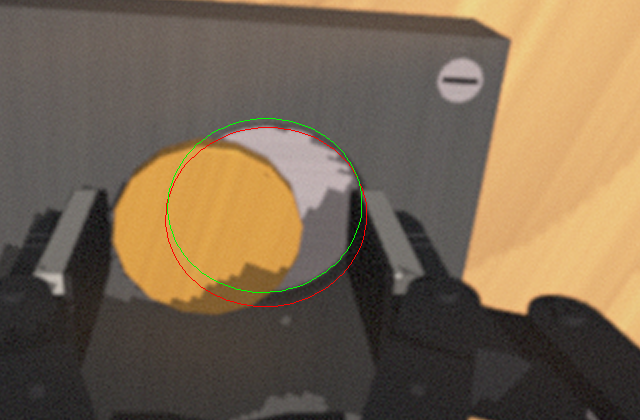

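```bash
python3 - <<'E'
from m import *
im=np.load('pics/w5.npy',allow_pickle=True).item()
a=im['color'][200:315,250:400].astype(float);a=np.clip(a*1.8,0,255).astype(np.uint8)
a=cv2.resize(a,None,fx=5.2,fy=5.2,interpolation=2)
cv2.imwrite('pics/w5z.png',a[:,:,::-1])
E
```

```text
(no output)
```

View pics/w5z.png

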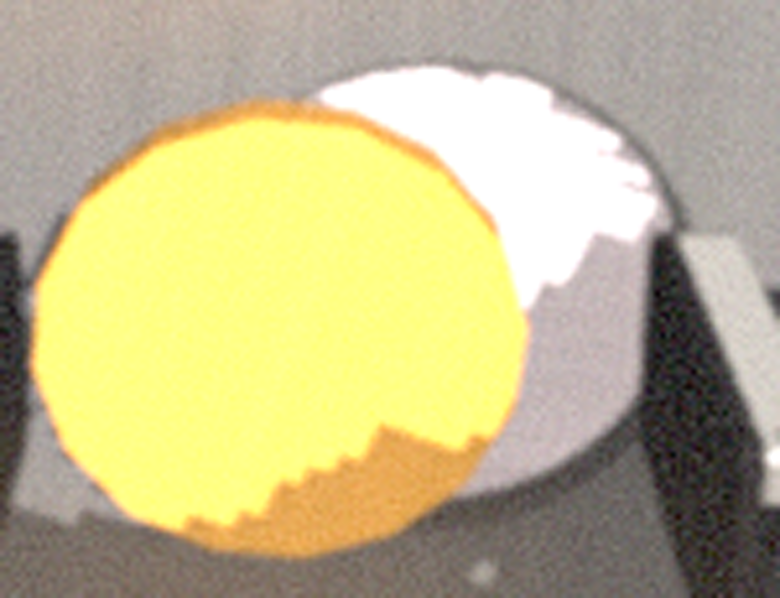

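```bash
python3 - <<'E'
from m import *
im=np.load('pics/w5.npy',allow_pickle=True).item()
from scipy.optimize import least_squares
q=lambda L,z:np.array([pix2w(im,250+x/5.2,200+y/5.2,z)[:2] for x,y in L])
up=q([(345,82),(440,63),(550,88),(640,148),(687,222)],.024)
dn=q([(470,495),(530,482),(600,440),(640,400)],.018)
f=lambda p:np.r_[np.linalg.norm(up-p[:2],axis=1)-p[2],np.linalg.norm(dn-p[:2],axis=1)-p[2]]
s=least_squares(f,[.578,-.068,.024]);print(s.x,s.fun*1e3)
hsv=cv2.cvtColor(im['color'],cv2.COLOR_RGB2HSV)
b=q([(32,330),(60,440),(130,518),(210,548),(300,556),(400,532),(480,460),(527,340),(490,215),(430,160),(360,128),(285,118),(210,122)],.030)
f=lambda p:np.linalg.norm(b-p[:2],axis=1)-p[2]
t=least_squares(f,[.564,-.072,.022]);print(t.x,t.fun*1e3)
d=s.x[:2]-t.x[:2];u=np.array([.925,.38]);print(d,'along',d@u,'lat(left)',d@[-.38,.925])
E
```

```text
[ 0.57814777 -0.06758069  0.02428299] [-0.06122802  0.21369671 -0.14534734 -0.04090986  0.0131914  -0.16840351
  0.17591802 -0.00562012  0.01870273]
[ 0.56494776 -0.07302506  0.02208693] [-0.31647597 -0.09176857  0.46915079 -0.00073992 -0.03649439  0.18847599
 -0.49570832 -0.09651773  0.29922135  0.15838738  0.02829917 -0.21735908
  0.1115293 ]
[0.01320001 0.00544437] along 0.014278874273045 lat(left) 2.0039969453408412e-05
```

Lateral error is about 0 and 14.3 mm remain. I'll push that slowly.

Request:
jog_arm(travel=[[0.0014,0.0006,0],[0.0014,0.0006,0],[0.0014,0.0006,0],[0.0014,0.0006,0],[0.0014,0.0005,0],[0.0014,0.0006,0],[0.0014,0.0005,0],[0.0014,0.0006,0],[0.0014,0.0006,0],[0.0009,0.0004,0],[0,0,0],[0,0,0],[0,0,0]], dr=[[0,0,0],[0,0,0],[0,0,0],[0,0,0],[0,0,0],[0,0,0],[0,0,0],[0,0,0],[0,0,0],[0,0,0],[0,0,0],[0,0,0],[0,0,0]])

```text
time_s: 7.93
position: [0.5823, -0.0661, 0.0216]
tool_rot: [[-0.379, 0.925, -0.0], [0.925, 0.379, 0.0], [0.0, -0.0, -1.0]]
ft_force: [-0.6, 0.2, 0.7]
grip_width: 0.0558
```

```bash
python3 - <<'E'
from m import *
im=grab('wrist','w6');o=observe();print(o['position'],o['grip_width'],o['ft_force'])
a=im['color'][190:325,240:415].astype(float);a=np.clip(a*1.6,0,255).astype(np.uint8)
a=cv2.resize(a,None,fx=4.4,fy=4.4,interpolation=2);cv2.imwrite('pics/w6z.png',a[:,:,::-1])
E
```

```text
[ 0.58234387 -0.06607185  0.02162823] 0.05624146024781035 [ 0.00048254 -0.24618436 -0.1528319 ]
```

View pics/w6z.png

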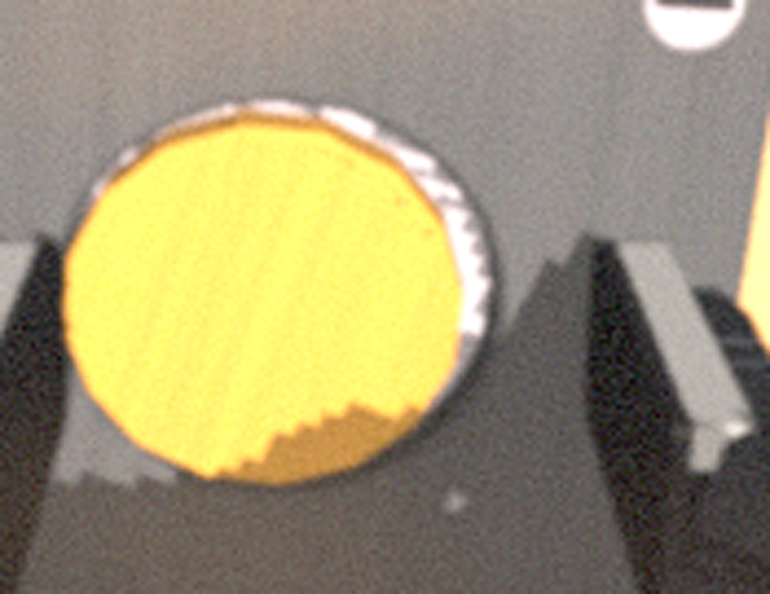

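```bash
python3 - <<'E'
from m import *
im=np.load('pics/w6.npy',allow_pickle=True).item()
for z in(.024,.027,.03): k=brass(im,250,350,205,305,z)
im=np.load('pics/w5.npy',allow_pickle=True).item()
brass(im,250,355,210,310,.03)
E
```

```text
brass [ 0.57599916 -0.0680814 ] 0.021513553704025825 5687.5 (254, 216, 90, 84)
brass [ 0.57550695 -0.06649479] 0.02105335184851305 5687.5 (254, 216, 90, 84)
brass [ 0.57501475 -0.06490817] 0.020593149992992697 5687.5 (254, 216, 90, 84)
brass [ 0.56444397 -0.07240138] 0.02152426321308769 6100.5 (256, 220, 95, 87)
```

The big blank has dropped: its top-face radius fits at plate level. Before the small blank I'll check the punch clearance.

```bash
python3 - <<'E'
from m import *
im=np.load('pics/w1.npy',allow_pickle=True).item()
print('top',pix2w(im,476,216,.06),'base',pix2w(im,455,200,.0))
im=np.load('pics/top0.npy',allow_pickle=True).item()
print('top',pix2w(im,350,97,.06),'base',pix2w(im,350,108,.0))
print('jar top',pix2w(im,437,185,.055))
E
```

```text
top [ 0.70789472 -0.11136812  0.06      ] base [ 0.71178484 -0.11285701  0.        ]
top [ 0.70652088 -0.11049714  0.06      ] base [ 0.70671742 -0.11701476  0.        ]
jar top [ 0.54178933 -0.27788406  0.055     ]
```

Request:
jog_arm(travel=[[0,0,0.02],[0,0,0.025],[0,0,0]], dr=[[0,0,0],[0,0,0],[0,0,0]])

```text
time_s: 8.23
position: [0.5842, -0.0666, 0.0707]
tool_rot: [[-0.379, 0.925, 0.007], [0.925, 0.379, -0.002], [-0.004, 0.005, -1.0]]
ft_force: [0.1, -1.2, 0.7]
grip_width: 0.056
```

Request:
jog_arm(travel=[[-0.0115,-0.0227,0],[-0.0115,-0.0227,0],[-0.0115,-0.0227,0],[-0.0115,-0.0227,0],[-0.0115,-0.0227,0],[0,0,0],[0,0,-0.02],[0,0,-0.01],[0,0,0],[0,0,0]], dr=[[0,0,-0.009],[0,0,-0.009],[0,0,-0.009],[0,0,-0.009],[0,0,-0.009],[0,0,0],[0,0,0],[0,0,0],[0,0,0],[0,0,0]], jaw=0.04)

```text
time_s: 9.07
position: [0.5248, -0.1789, 0.0362]
tool_rot: [[-0.338, 0.941, -0.001], [0.941, 0.338, 0.001], [0.001, -0.001, -1.0]]
ft_force: [0.2, 0.3, 0.4]
grip_width: 0.0403
```

```bash
python3 - <<'E'
from m import *
im=grab('wrist','w7');o=observe();print(o['position'],o['tool_rot'][:,1],o['grip_width'],o['ft_force'])
cv2.imwrite('pics/w7z.png',im['color'][:,:,::-1])
E
```

```text
[ 0.52514971 -0.17914152  0.03678561] [ 9.41173603e-01  3.37923434e-01 -4.54202938e-05] 0.040193635080184545 [0.4981866  0.25592616 1.19379443]
```

View pics/w7z.png

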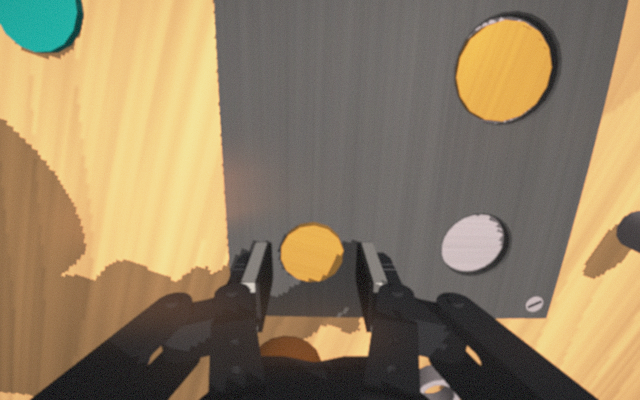

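The small blank at (311,252) is centred between the fingers, and the big one is seated at (505,70). Now lowering.

Request:
jog_arm(travel=[[0,0,-0.006],[0,0,-0.004],[0,0,-0.001],[0,0,0],[0,0,0]], dr=[[0,0,0],[0,0,0],[0,0,0],[0,0,0],[0,0,0]])

```text
time_s: 9.53
position: [0.5249, -0.1796, 0.0257]
tool_rot: [[-0.337, 0.941, 0.0], [0.941, 0.337, -0.0], [-0.0, 0.0, -1.0]]
ft_force: [0.1, -0.3, -0.2]
grip_width: 0.0398
```

Request:
jog_arm(travel=[[0,0,-0.0015],[0,0,0],[0,0,0]], dr=[[0,0,0],[0,0,0],[0,0,0]])

```text
time_s: 9.78
position: [0.5249, -0.1796, 0.0241]
tool_rot: [[-0.337, 0.941, 0.0], [0.941, 0.337, -0.0], [-0.0, 0.0, -1.0]]
ft_force: [-0.1, -0.1, 0.6]
grip_width: 0.0396
```

Request:
jog_arm(travel=[[0,0,-0.0015],[0,0,0],[0,0,0]], dr=[[0,0,0],[0,0,0],[0,0,0]])

```text
time_s: 10.03
position: [0.5249, -0.1796, 0.0226]
tool_rot: [[-0.337, 0.941, -0.0], [0.941, 0.337, -0.0], [0.0, -0.0, -1.0]]
ft_force: [-0.4, -0.2, -0.8]
grip_width: 0.0399
```

Request:
jog_arm(travel=[[0,0,0.0005],[0.0048,0.0017,0],[0.0048,0.0017,0],[0.0048,0.0017,0],[0.0048,0.0017,0],[0.0048,0.0017,0],[0.0048,0.0017,0],[0.0048,0.0017,0],[0.0048,0.0017,0],[0.0048,0.0017,0],[0.0048,0.0017,0],[0.0048,0.0017,0],[0.0048,0.0017,0],[0.0048,0.0017,0],[0.0048,0.0017,0],[0.0048,0.0017,0],[0,0,0],[0,0,0],[0,0,0]], dr=[[0,0,0],[0,0,0],[0,0,0],[0,0,0],[0,0,0],[0,0,0],[0,0,0],[0,0,0],[0,0,0],[0,0,0],[0,0,0],[0,0,0],[0,0,0],[0,0,0],[0,0,0],[0,0,0],[0,0,0],[0,0,0],[0,0,0]])

```text
time_s: 11.62
position: [0.5968, -0.1541, 0.0231]
tool_rot: [[-0.337, 0.941, -0.0], [0.941, 0.337, 0.0], [0.0, -0.0, -1.0]]
ft_force: [0.8, 0.3, -0.4]
grip_width: 0.0403
```

```bash
python3 - <<'E'
from m import *
im=grab('wrist','w8');o=observe();print(o['position'],o['grip_width'],o['ft_force'])
a=im['color'][200:315,250:400].astype(float);a=np.clip(a*1.7,0,255).astype(np.uint8)
a=cv2.resize(a,None,fx=5.2,fy=5.2,interpolation=2);cv2.imwrite('pics/w8z.png',a[:,:,::-1])
E
```

```text
[ 0.59669724 -0.1541111   0.02309997] 0.03994207890285178 [-0.16986284 -0.26758256  0.37208573]
```

View pics/w8z.png

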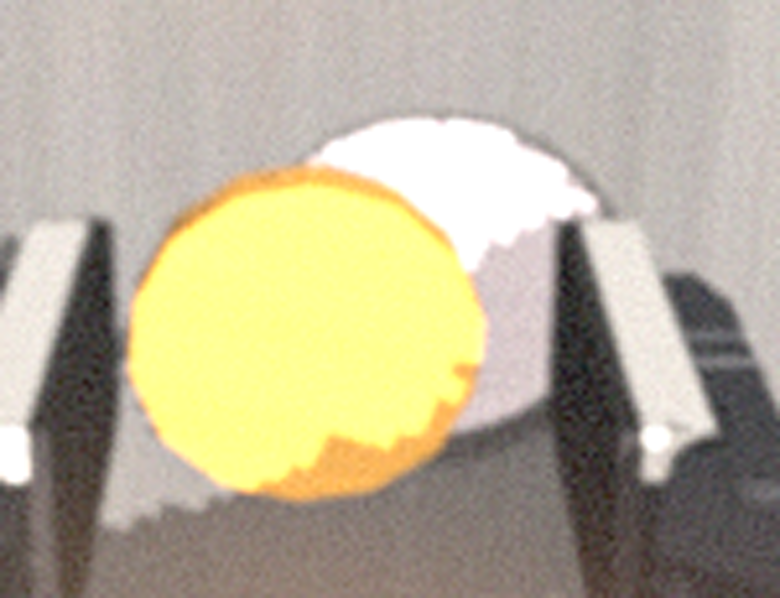

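```bash
python3 - <<'E'
from m import *
im=np.load('pics/w8.npy',allow_pickle=True).item()
from scipy.optimize import least_squares
q=lambda L,z:np.array([pix2w(im,250+x/5.2,200+y/5.2,z)[:2] for x,y in L])
up=q([(325,148),(380,123),(450,115),(520,130),(575,165),(605,205)],.024)
dn=q([(465,433),(510,420),(547,402)],.018)
f=lambda p:np.r_[np.linalg.norm(up-p[:2],axis=1)-p[2],np.linalg.norm(dn-p[:2],axis=1)-p[2]]
s=least_squares(f,[.606,-.150,.018]);print(s.x,s.fun*1e3)
f2=lambda p:f([p[0],p[1],.0182])
s2=least_squares(f2,[.606,-.150]);print(s2.x)
b=q([(128,345),(150,420),(200,478),(260,498),(330,498),(400,478),(460,415),(486,335),(465,260),(420,212),(370,186),(310,180),(240,193)],.030)
f=lambda p:np.linalg.norm(b-p[:2],axis=1)-p[2]
t=least_squares(f,[.594,-.155,.016]);print(t.x,t.fun*1e3)
for S in(s,s2):
  d=S.x[:2]-t.x[:2];u=np.array([.941,.337]);print(d,'along',d@u,'lat(left)',d@[-.337,.941])
E
```

```text
[ 0.60575423 -0.15011499  0.01847346] [-0.12229634  0.03400497  0.10701666  0.15068049  0.0328675  -0.2889542
 -0.09040259 -0.02900657  0.20609013]
[ 0.60599386 -0.14990764]
[ 0.5950671  -0.15523098  0.01626029] [-0.39519682 -0.16224767  0.64776645  0.25710155 -0.1557366   0.02018372
 -0.55325842 -0.11595749  0.16197758  0.27142434  0.35920873 -0.0554668
 -0.27979855]
[0.01068713 0.005116  ] along 0.011780675354789138 lat(left) 0.0012125906047712955
[0.01092676 0.00532334] along 0.012076051886352803 lat(left) 0.0013269463008717774
```

The blank is 1.2 mm to one side, with 11.9 mm remaining. I'll turn the pad by 0.1 rad and push along its new normal.

Request:
jog_arm(travel=[[0,0,0],[0,0,0],[0.0012,0.0006,0],[0.0012,0.0006,0],[0.0012,0.0006,0],[0.0012,0.0006,0],[0.0012,0.0006,0],[0.0012,0.0006,0],[0.0012,0.0006,0],[0.0012,0.0006,0],[0.0012,0.0006,0],[0,0,0],[0,0,0],[0,0,0]], dr=[[0,0,0.05],[0,0,0.05],[0,0,0],[0,0,0],[0,0,0],[0,0,0],[0,0,0],[0,0,0],[0,0,0],[0,0,0],[0,0,0],[0,0,0],[0,0,0],[0,0,0]])

```text
time_s: 12.83
position: [0.6076, -0.1487, 0.0231]
tool_rot: [[-0.43, 0.903, -0.0], [0.903, 0.43, 0.0], [0.0, -0.0, -1.0]]
ft_force: [0.1, -0.4, -0.1]
grip_width: 0.0398
```

```bash
python3 - <<'E'
from m import *
im=grab('wrist','w9');o=observe();print(o['position'],o['grip_width'],o['ft_force'])
for z in(.024,.027,.03): k=brass(im,270,350,205,305,z)
a=im['color'][200:315,250:400].astype(float);a=np.clip(a*1.7,0,255).astype(np.uint8)
a=cv2.resize(a,None,fx=5.2,fy=5.2,interpolation=2);cv2.imwrite('pics/w9z.png',a[:,:,::-1])
im=np.load('pics/w8.npy',allow_pickle=True).item();brass(im,270,350,205,305,.03)
E
```

```text
[ 0.60761208 -0.14867804  0.02312361] 0.03970413514015311 [ 0.37383217  0.43135095 -0.56681754]
brass [ 0.60324727 -0.15044146] 0.015608758073295759 2936.0 (271, 228, 65, 60)
brass [ 0.60263675 -0.14891312] 0.015278389648891923 2936.0 (271, 228, 65, 60)
brass [ 0.60202623 -0.14738478] 0.014948021224465969 2936.0 (271, 228, 65, 60)
brass [ 0.59459289 -0.15459848] 0.01560614331247531 3134.5 (275, 233, 67, 63)
```

View pics/w9z.png

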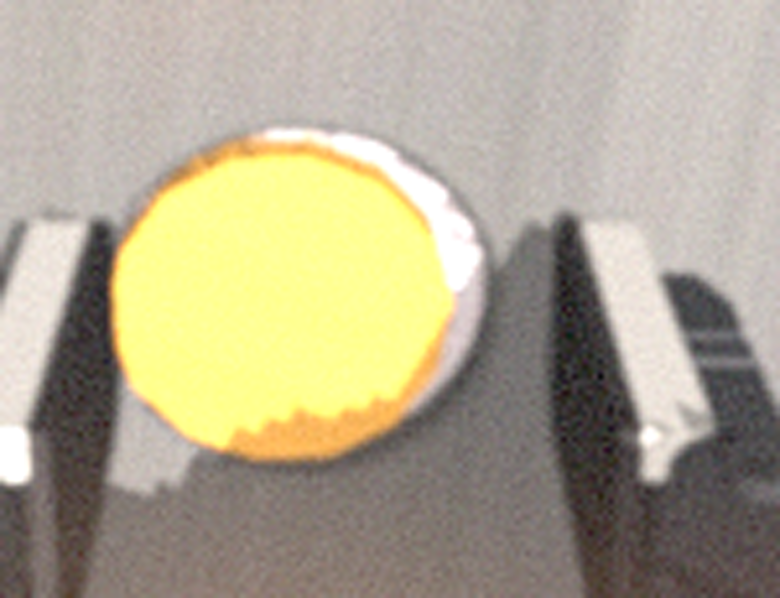

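It looks dropped. I'll raise the arm and check both blanks.

Request:
jog_arm(travel=[[0,0,0.02],[0,0,0.03],[-0.02,0,0.03],[-0.02,0.02,0.03],[-0.02,0.02,0.03],[0,0,0],[0,0,0],[0,0,0]], dr=[[0,0,0],[0,0,0],[0,0,0],[0,0,0],[0,0,0],[0,0,0],[0,0,0],[0,0,0]])

```text
time_s: 13.55
position: [0.5477, -0.1088, 0.1628]
tool_rot: [[-0.43, 0.903, -0.0], [0.903, 0.43, -0.0], [0.0, -0.0, -1.0]]
ft_force: [0.6, 0.1, -0.4]
grip_width: 0.0402
```

```bash
python3 - <<'E'
from m import *
im=grab('wrist','w10');o=observe();print(o['position'],o['ft_force'])
a=im['color'];cv2.imwrite('pics/w10f.png',a[:,:,::-1])
sc=get_image('scene')['color'][170:280,200:370];cv2.imwrite('pics/s10z.png',cv2.resize(sc,None,fx=4.6,fy=4.6,interpolation=2)[:,:,::-1])
E
```

```text
[ 0.54765695 -0.10896938  0.16214591] [1.02534247 0.47073722 0.39867368]
```

View pics/w10f.png

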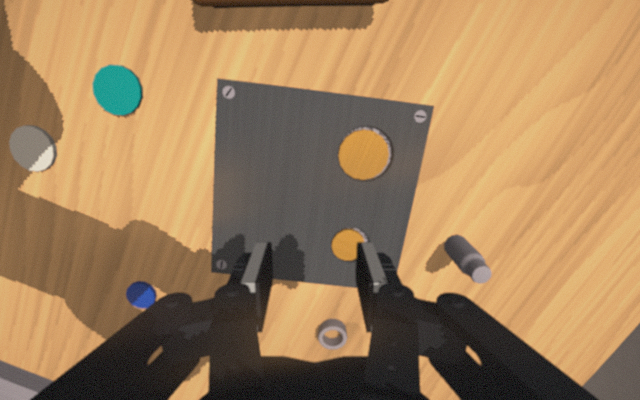

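View pics/s10z.png

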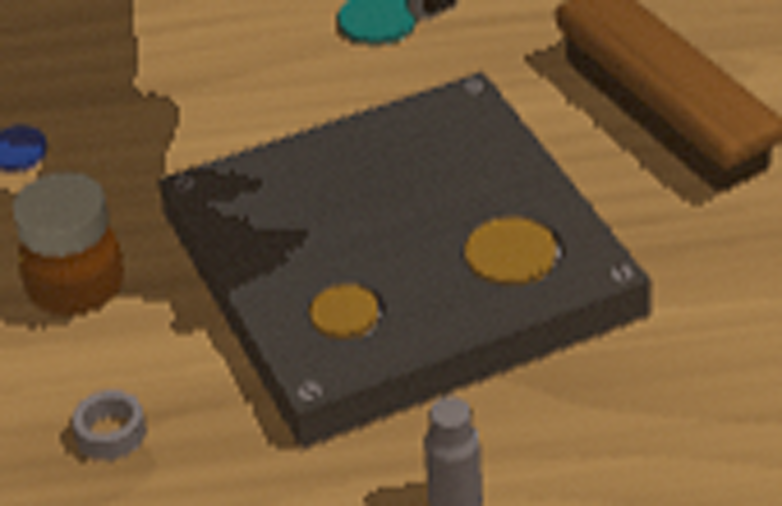

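Request:
jog_arm(travel=[[0.01,-0.03,0.01],[0.01,-0.03,0.01],[0.01,-0.02,0],[0,0,0],[0,0,0],[0,0,0]], dr=[[0,0,0],[0,0,0],[0,0,0],[0,0,0],[0,0,0],[0,0,0]])

```text
time_s: 14.15
position: [0.5773, -0.1883, 0.1818]
tool_rot: [[-0.429, 0.903, -0.002], [0.903, 0.429, 0.001], [0.002, -0.001, -1.0]]
ft_force: [0.1, 0.9, -0.4]
grip_width: 0.0402
```

```bash
python3 - <<'E'
from m import *
im=grab('wrist','w11');top=grab('top','t11')
cv2.imwrite('pics/w11f.png',cv2.resize(np.clip(im['color'][30:250,200:460]*1.3,0,255).astype(np.uint8),None,fx=2.7,fy=2.7,interpolation=2)[:,:,::-1])
for i,n in((im,'w'),(top,'t')):
  c=i['color'];h=cv2.cvtColor(c,cv2.COLOR_RGB2HSV)
  for H in((.578,-.068),(.606,-.1505)):
    p=w2pix(i,[*H,.024]).astype(int); r=int(np.linalg.norm(w2pix(i,[H[0]+.028,H[1],.024])-p))
    try: print(n,p);brass(i,p[0]-r,p[0]+r,p[1]-r,p[1]+r,.024)
    except Exception as e: print(e)
E
```

```text
w [374  52]
brass [ 0.57632881 -0.06898705] 0.020782128789610017 1997.5 (347, 26, 51, 54)
w [359 153]
brass [ 0.60340197 -0.15097289] 0.014609919513449999 781.5 (340, 137, 33, 33)
t [325 166]
brass [ 0.57534129 -0.06909922] 0.01956897017760363 306.0 (316, 158, 21, 21)
t [367 153]
max() iterable argument is empty
```

View pics/w11f.png

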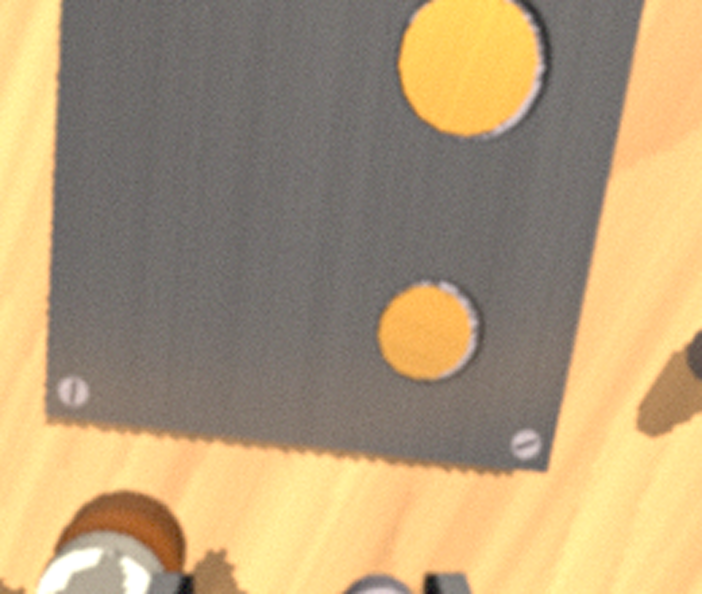

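```bash
python3 -c "
from rig import *
print(observe()['time_s']);print(close_job())"
```

```text
14.25
the job is handed in; nothing more can be done
None
```

I pushed both brass blanks across the plate with one finger pad, each into its own recess, and handed the job in at 14.25 s with the gripper clear of everything. No verdict was reported, so success rests on my own checks below.

- **Seating:** Each blank's fitted size in the wrist camera matches a top face level with the plate. It did not match a blank still lying on top of it.
- **Offset:** In the last wrist pictures both blanks lie within their recesses, against the side they were pushed from, with a thin gap opposite. The big blank measured about 1.9 mm from its recess centre. The small one measured about 2.6 mm, slightly more than the 2 mm of play. The calibration is only good to about 2 mm, and the limit is 4.5 mm.
- **Tilt:** I did not measure tilt directly. I saw none in the last wrist and scene views.
- **Bystanders:** The arm never went near the brush, punch, jar or collar, and the pictures give no sign that they moved.
- **Forces:** The highest vertical force was about 24 N, when I touched the plate with the fingertips to find its height.
- **Failed check:** In the last top view my colour detection failed to find the small blank. That check gave no result, and I did not repeat it.

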